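# Size a sample tube in the ring gauge

## Task

Take the stray rubber stopper out of the middle trough of the ring gauge and put it in the steel dish. Then, without picking the tube up, push the tube that lies in the middle trough through the row of shrinking rings until one stops it (do not force it), and then slide the gauge's pointer to the ring that stopped it. Leave that tube against its ring, and leave the other two tubes, the bottle and the jar as they are.

Things in the scene. Friction and masses are not known exactly. Their poses are not given: they have to be found in the camera images.
- gauge: fixed bench gauge: grey base plate 10 mm thick with three parallel aluminium grooves and a row of four upright steel rings. Origin on the bench, on the middle trough's centre line; own y along the trough towards the rings, x across, z up. Base: y -215 to 185 mm, x -100 to 100. Middle trough: x 0, y -205 to 175, running on under the rings; parking grooves: x -70 and +70, y -205 to 0.
- trough_bottom (a point): point on the bottom line of the middle trough at gauge y = 0, 15 mm above the bench. Each of the three grooves is a shallow V whose bottom line is 15 mm above the bench and whose sides rise at 18 degrees to 23 mm, 25 mm either side.
- ring1 (a point): centre of the bore of the first, widest ring, which stands across the middle trough at gauge y = 60 mm (mid-plane), bore 34 mm, wall 5 mm, 8 mm thick along y, top 53 mm above the bench. The bores all start level with the trough's bottom. A tube wider than the bore stops with its nose at the entry face, 4 mm before the mid-plane, or up to 2 mm in.
- ring2 (a point): centre of the bore of the second ring, which stands across the middle trough at gauge y = 92 mm (mid-plane), bore 28 mm, wall 5 mm, 8 mm thick along y, top 47 mm above the bench. The bores all start level with the trough's bottom. A tube wider than the bore stops with its nose at the entry face, 4 mm before the mid-plane, or up to 2 mm in.
- ring3 (a point): centre of the bore of the third ring, which stands across the middle trough at gauge y = 124 mm (mid-plane), bore 22 mm, wall 5 mm, 8 mm thick along y, top 41 mm above the bench. The bores all start level with the trough's bottom. A tube wider than the bore stops with its nose at the entry face, 4 mm before the mid-plane, or up to 2 mm in.
- ring4 (a point): centre of the bore of the fourth, narrowest ring, which stands across the middle trough at gauge y = 156 mm (mid-plane), bore 16 mm, wall 5 mm, 8 mm thick along y, top 35 mm above the bench. The bores all start level with the trough's bottom. A tube wider than the bore stops with its nose at the entry face, 4 mm before the mid-plane, or up to 2 mm in.
- tube_large: capped sample tube, rigid white plastic with a grey cap band, diameter 30 mm all along, 130 mm long, flat ends, about 90 g. Origin at its middle on its axis; own y runs along it from cap to nose (the tube may have rolled about it). Lies in one of the gauge's three grooves, which one varies; its axis is then 30.8 mm above the bench.
- tube_medium: capped sample tube, rigid white plastic with a grey cap band, diameter 25 mm all along, 130 mm long, flat ends, about 70 g. Origin at its middle on its axis; own y runs along it from cap to nose (the tube may have rolled about it). Lies in one of the gauge's three grooves, which one varies; its axis is then 28.1 mm above the bench.
- tube_small: capped sample tube, rigid white plastic with a grey cap band, diameter 19 mm all along, 130 mm long, flat ends, about 50 g. Origin at its middle on its axis; own y runs along it from cap to nose (the tube may have rolled about it). Lies in one of the gauge's three grooves, which one varies; its axis is then 25.0 mm above the bench.
- stopper: black rubber stopper, a cylinder of diameter 20 mm and length 24 mm, 15 g; origin at its centre, own y along its axis. At the start it lies in the middle trough, axis along the trough, between the nose of the tube there and the first ring (10 mm or more from both), its axis 25.5 mm above the bench.
- dish: round open steel dish, outer diameter 100 mm at the foot and 110 mm at the rim, 22 mm high, wall and floor 3 mm, loose, 0.3 kg. Origin at the centre of its underside.
- pointer (a joint): grey pointer that slides on a rail beside the rings, at gauge x = -55 mm: value in m, 0 to 0.14, growing along gauge y; the pointer stands at gauge y = 30 mm + value, so it points at the mid-planes of the four rings at 0.030, 0.062, 0.094, 0.126. It stays where it is left; sliding takes 1.5 to 3 N.
- pointer_knob (a point): top centre of the pointer's upright round knob, 68 mm above the bench; the knob is 14 mm in diameter and its free height is 36 mm, from 32 to 68 mm above the bench. Below it is the carriage, 22 mm (x) by 20 mm (y).
- bottle: amber bottle, 64 mm diameter, 170 mm tall, standing; origin at the centre of its underside. To be left alone.
- jar: white jar, 60 mm diameter, 100 mm tall; origin at the centre of its underside. To be left alone.

How it is judged:
By the outcome, as a careful person would: the job done as asked, in the order asked, and still so for the second after the job is handed in, with the robot touching nothing.
It also fails if it takes over 70 s, if anything falls off the work surface, if the arm or the gripper's body presses on something with over 40 N, if the wrist force passes 120 N, or if a joint passes its speed limit or range.

## Robot

A 6-joint arm with a two-finger parallel gripper is mounted at the origin on the work surface. World frame = base frame: x ahead of the robot, y to its left, z up, the work surface at z = 0. Lengths are in m, angles in degrees, forces in N, time in s.
With the tool pointing down it reaches from about 0.4 to 0.925 m from the base axis. Payload 12.5 kg.
Tool frame: the origin (TCP) lies where the fingers leave the gripper's body, on its centre line; the fingertips stand 78 mm ahead of it and the grasp point (between the pads) lies 59 mm ahead of it; z points along the fingers, y is the line along which they close (so a half turn about z gives the same grasp; the last joint's range is limited). The gripper opens to 95 mm and grips with 3 to 60 N. Pads are 20 mm wide; open, the fingers measure 119 mm over their backs; the gripper's body (75 mm by 180 mm) begins 59 mm behind the grasp point.
Start: joints at [58.637, 28.126, 89.318, -0, 62.55, -6.05], TCP at [0.267, 0.565, 0.292] pointing down, gripper open.
Joint ranges: [-177.58, 177.58], [-47.91, 125.51], [2.72, 160], [-65.01, 245.01], [3.68, 167.84], [-153.87, 153.87]. Speed limits (degrees/s): [127.2, 127.2, 159.86, 180, 180, 180].

## Interface

Orientations are given as [roll, pitch, yaw] about the fixed x, y, z axes, in that order (R = Rz(yaw) Ry(pitch) Rx(roll)).
In Python, from bench import manip gives the robot as it stands. The module is installed in compiled form; this text tells all that it offers.
- The arm moves only by the tool arm_command, never from a script. Its argument "rows" is one flat list of numbers, 7 for each row, row after row: the shift along the tool's x, y, z as a fraction of full scale, then the turn, a rotation vector about the tool's x, y, z as a fraction of full scale, then the opening, from 0 (shut) to 1 (fully open). In form: [tx, ty, tz, rx, ry, rz, claw, tx, ty, tz, rx, ry, rz, claw, ...]. A call has 1 to 20 rows; each row shifts and turns the commanded pose from where the row before left it, along the tool's axes as they then stand; what a row does not reach is not made up. Full scale, the value 1, is 5 cm for a shift and 0.12 rad for a turn. A row lasts 1/10 s, in which the tool goes at most 50 mm and 8.59 degrees, less where a joint would pass 70% of its speed; a pose out of reach is approached as far as the arm can. A call with a number of a shift or a turn outside -1 to 1 is refused whole. A call with a gripper value outside its range is refused whole. The fingers move at their own pace and stop on an object; "newtons" is the grip in N (left out, the last holds). Time passes only in rows, so rows that do not move let the fingers close. It gives the time, the measured TCP pose, the force, the opening and the grip force at its end, in the units of the state.
- manip.observe(): the state, without advancing time (a new reading comes with each control period).
- manip.snapshot(name): name is "scene" or "top" or "wrist"; returns the picture (400x640x3 uint8, blue, green, red); there is no depth.
- manip.camera_params(name): a dict with "vertical_fov" (degrees; the focal length in pixels is half the picture's height over the tangent of half this angle, whatever the lens; pixels are square), "cx", "cy" (the principal point, pixels), "R" (3x3) and "t" (3): a world point X has camera coordinates R X + t. Camera axes: x right, y down, z forward; pixel columns grow to the right and rows downward; lengths in m; the calibration is good to about 2 mm. The wrist camera is an equidistant fisheye: a pixel r from the principal point sees the ray r / f radians off the axis. A picture is of the moment at which its call begins: read the wrist's pose just before it. camera_params takes no time and is no camera call; for the wrist camera it gives the pose at the moment of the call.
- manip.sign_off(): hands the job in; it is judged then, once.
The state is a dict: "time": time; "joint_positions": joint angles; "qvel": joint speeds; "effort": joint torques, N m; "tcp_pos": TCP position; "tool_rot": TCP orientation; "wrist_force": force on the tool from outside, world axes, zero at the start; "wrist_torque": the same for the moment, N m; "finger_gap": finger opening in m; "grip_force": force on a finger pad.
Only numpy, scipy, OpenCV 4.12 (cv2) and the standard library are available. Lean on these libraries where they do the work, as an engineer would, in place of code of your own. Each camera call takes 0.05 s, during which the arm holds its last target. There are 200 camera calls.

## Working session

There is one attempt and no reset: what is moved stays moved. The work goes in short steps, Python scripts to look and compute and a tool call to move; the robot and the scene stay as the last step left them, time stands still between calls to the robot, and variables do not carry over. Pictures are saved under pics/ and viewed, at most 12 in all, crops included, and the job is handed in when it is done.

Besides the shell and the picture viewer there is one more tool, called after ">>>" in YAML: its name, and indented under it one key for each argument. arm_command: Moves the arm, as the interface text tells. Its arguments: {"type":"object","properties":{"rows":{"type":"array","items":{"type":"number","minimum":-1,"maximum":1}},"newtons":{"type":"number"}},"required":["rows"]}

```bash
mkdir -p pics
cat > h.py <<'E'
import numpy as np, cv2
from bench import manip
def cam(n):
    p=manip.camera_params(n); return p
def ray(p,u,v,fish=False,H=400):
    f=H/2/np.tan(np.radians(p["vertical_fov"])/2)
    x,y=u-p["cx"],v-p["cy"]
    if fish:
        r=np.hypot(x,y);th=r/f;d=np.array([x/r*np.sin(th),y/r*np.sin(th),np.cos(th)])
    else: d=np.array([x/f,y/f,1.])
    R=np.array(p["R"]);return -R.T@np.array(p["t"]),R.T@d
def at(p,u,v,z,fish=False):
    c,d=ray(p,u,v,fish); return c+d*(z-c[2])/d[2]
E
python3 - <<'E'
from h import *
for n in ("top","scene"):
    im=manip.snapshot(n);cv2.imwrite(f"pics/{n}0.png",im);p=cam(n);print(n,p)
print(manip.observe())
E
```

```text
top {'vertical_fov': 42.985994579902695, 'cx': 317.3659625431054, 'cy': 196.22597867201625, 'R': array([[ 0.07064638, -0.99749369, -0.00392785],
       [-0.97566992, -0.06828034, -0.20834109],
       [ 0.20755073,  0.01855083, -0.97804834]]), 't': array([-0.07118483,  0.56078607,  1.36596724])}
scene {'vertical_fov': 48.081162856460615, 'cx': 320.26623984428255, 'cy': 194.10328268105548, 'R': array([[-0.40112768,  0.91583706, -0.01841348],
       [ 0.63864274,  0.26519574, -0.72236187],
       [-0.65668259, -0.30151898, -0.69127005]]), 't': array([ 0.24815538, -0.28631048,  1.43442903])}
{'time': 0.1, 'joint_positions': array([ 5.86364764e+01,  2.81621325e+01,  8.93458218e+01, -1.29775230e-03,
        6.25480827e+01, -6.04885639e+00]), 'qvel': array([ 0.15497151, -0.10365418, -0.10329376,  0.02634589,  0.04718867,
       -0.05341092]), 'effort': array([ 2.68172400e-03, -6.13629198e+01, -2.58608776e+01,  6.93828170e-02,
        4.70286654e-02, -6.70832128e-05]), 'tcp_pos': array([0.26714461, 0.56489008, 0.29170942]), 'tool_rot': array([-1.79944154e+02, -4.76035421e-03,  1.54685929e+02]), 'wrist_force': array([-0.09648818,  0.05099704,  1.36555055]), 'wrist_torque': array([-0.04409274,  0.01130698,  0.0206631 ]), 'grip_force': 0.0, 'finger_gap': 0.09521154847131195}
```

View pics/top0.png

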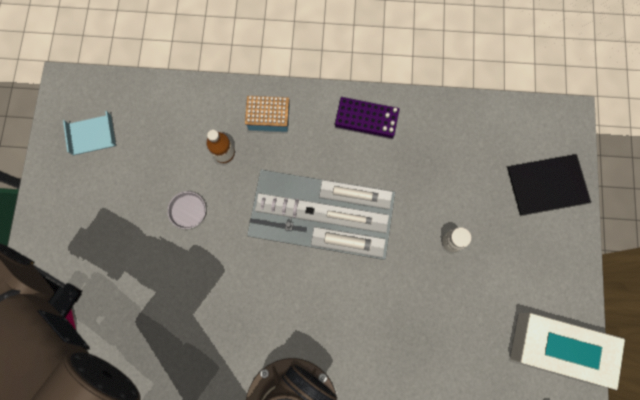

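View pics/scene0.png

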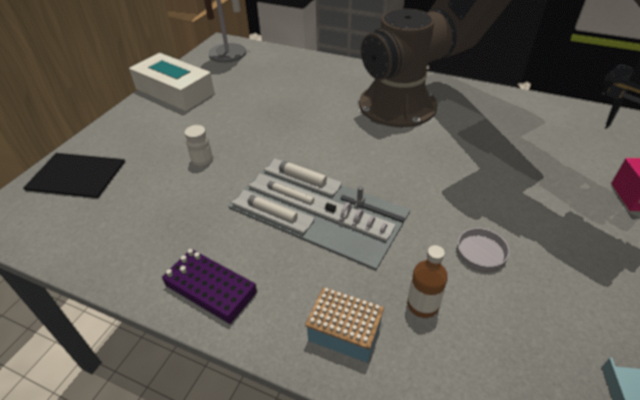

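Both cameras show the gauge, with its rings toward the dish. In the top view the gauge is at about (320,213), the stopper at (309,211), the dish at (188,210), the bottle at (220,148), the jar at (458,238) and the pointer at (289,226). I'll enlarge the gauge next.

Run:
```python
from h import *
im=cv2.imread("pics/top0.png");c=im[160:270,240:400];cv2.imwrite("pics/topc.png",cv2.resize(c,None,fx=5,fy=5,interpolation=cv2.INTER_CUBIC))
p=cam("top")
for n,u,v,z in [("stopper",309.5,211,.0255),("dish",188,210,.02),("ptr",289,226,.05),("bottleTop",213,133,.17),("jar",460,237,.1)]: print(n,at(p,u,v,z).round(4))
```

```text
stopper [ 0.5269 -0.0116  0.0255]
dish [0.5064 0.3367 0.02  ]
ptr [0.4761 0.0415 0.05  ]
bottleTop [0.6927 0.2547 0.17  ]
jar [ 0.4711 -0.4207  0.1   ]
```

View pics/topc.png

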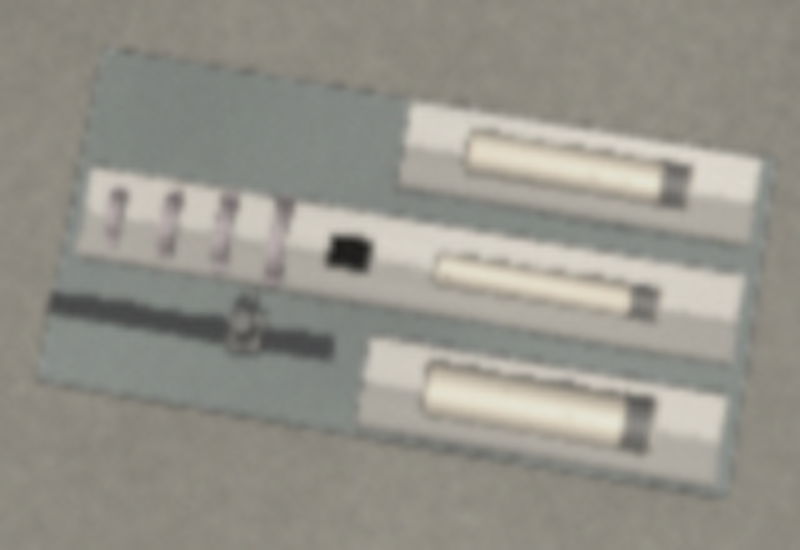

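Run:
```python
from h import *
p=cam("top")
I=np.array([(107,48),(770,158),(727,495),(40,380)])/5+[240,160]-0.4
W=np.array([at(p,u,v,.01)[:2] for u,v in I]);G=np.array([(.1,.185),(.1,-.215),(-.1,-.215),(-.1,.185)])
a=G-G.mean(0);b=W-W.mean(0);th=np.arctan2((a[:,0]*b[:,1]-a[:,1]*b[:,0]).sum(),(a*b).sum())
R=np.array([[np.cos(th),-np.sin(th)],[np.sin(th),np.cos(th)]]);o=W.mean(0)-R@G.mean(0)
print(np.degrees(th),o,(W-(G@R.T+o)).round(4))
for n,u,v,z in [("stop",350,252,.03),("nose",437,268,.028),("cap",658,303,.028),("edge1",540,265,.03),("edge2",533,300,.03),("knob",247,310,.05),("r1",276,240,.03),("r4",117,215,.03)]:
    w=at(p,u/5+239.6,v/5+159.6,z)[:2];print(n,w.round(4),(R.T@(w-o)).round(4))
```

```text
-5.5260180582439276 [ 0.52736428 -0.03124587] [[-0.0005 -0.003 ]
 [-0.001   0.0041]
 [ 0.0011  0.0013]
 [ 0.0004 -0.0024]]
stop [ 0.529  -0.0118] [-0.0002  0.0195]
nose [ 0.5236 -0.0619] [-0.0008 -0.0309]
cap [ 0.5122 -0.1884] [ 1.000e-04 -1.578e-01]
edge1 [ 0.5291 -0.1202] [ 0.0103 -0.0884]
edge2 [ 0.5087 -0.1174] [-0.0103 -0.0876]
knob [0.4885 0.0425] [-0.0458  0.0696]
r1 [0.533  0.0308] [-0.0004  0.0623]
r4 [0.5411 0.1226] [-0.0011  0.1544]
```

>>> arm_command:
  rows: [0,0,0,0,0,0.85,0.6,0,0,0,0,0,0.85,0.6,0,0,0,0,0,0.85,0.6,0,0,0,0,0,0.85,0.6,0,0,0,0,0,0.85,0.6,0,0,0,0,0,0.85,0.6,0,0,0,0,0,0.85,0.6,0,0,0,0,0,0.85,0.6,0,0,0,0,0,0.85,0.6,0,0,0,0,0,0.85,0.6,0,0,0,0,0,0.85,0.6,0,0,0,0,0,0.86,0.6,0,0,0,0,0,0,0.6]
  newtons: 12

```text
time: 1.4
tcp_pos: [0.2672, 0.5649, 0.2919]
tool_rot: [-180.0, 0.0, 84.4]
wrist_force: [-0.5, 0.7, -0.1]
finger_gap: 0.057
grip_force: 0.0
```

```bash
cat >> h.py <<'E'
from scipy.spatial.transform import Rotation as Ro
TH=np.radians(-5.53);O=np.array([.5274,-.0312])
RG=np.array([[np.cos(TH),-np.sin(TH)],[np.sin(TH),np.cos(TH)]])
def go(gx,gy,tipz,world=None):
    "needed tool-frame shift (units of 5cm) to bring fingertip to gauge gx,gy (m), tipz"
    s=manip.observe();xy=world if world is not None else RG@np.array([gx,gy])+O
    T=np.array([*xy,tipz+.078]);Rt=Ro.from_euler("xyz",s["tool_rot"],degrees=True).as_matrix()
    g=RG.T@(s["tcp_pos"][:2]-O)
    print("t",s["time"],"gauge xy",g.round(4),"tipz",round(s["tcp_pos"][2]-.078,4),"rot",s["tool_rot"].round(2),"F",s["wrist_force"].round(2),"gap",s["finger_gap"])
    print("shift units",(Rt.T@(T-s["tcp_pos"])/.05).round(3))
E
python3 -c "
from h import *
go(0,.0195,.09)"
```

```text
t 1.4 gauge xy [-0.3165  0.5683] tipz 0.2139 rot [-1.7999e+02  3.0000e-02  8.4400e+01] F [-0.47  0.7  -0.07] gap 0.05701406735261073
shift units [-10.967   6.343   2.483]
```

>>> arm_command:
  rows: [-0.3,0.2,0,0,0,0,0.5,-0.7,0.4,0,0,0,0,0.5,-0.7,0.4,0,0,0,0,0.5,-0.7,0.4,0,0,0,0,0.5,-0.7,0.4,0,0,0,0,0.5,-0.7,0.4,0.2,0,0,0,0.5,-0.7,0.4,0.2,0,0,0,0.5,-0.7,0.4,0.2,0,0,0,0.5,-0.7,0.4,0.2,0,0,0,0.5,-0.7,0.4,0.2,0,0,0,0.5,-0.7,0.4,0.2,0,0,0,0.5,-0.7,0.4,0.2,0,0,0,0.5,-0.7,0.4,0.2,0,0,0,0.5,-0.7,0.4,0.2,0,0,0,0.5,-0.7,0.4,0.2,0,0,0,0.5,-0.6,0.4,0.2,0,0,0,0.5,-0.25,0.15,0.2,0,0,0,0.5,0,0,0,0,0,0,0.5]

```text
time: 3.2
tcp_pos: [0.5303, -0.0121, 0.171]
tool_rot: [-179.9, -0.0, 84.4]
wrist_force: [-1.3, -0.3, 0.1]
finger_gap: 0.0477
grip_force: 0.0
```

Run:
```python
from h import *
go(0,.0195,.09)
p=cam("wrist");im=manip.snapshot("wrist");cv2.imwrite("pics/w1.png",im);np.save("w1.npy",p,allow_pickle=True);print(p)
```

```text
t 3.2 gauge xy [0.001  0.0193] tipz 0.093 rot [-1.7989e+02 -1.0000e-02  8.4430e+01] F [-1.29 -0.26  0.14] gap 0.047652543372317585
shift units [ 0.004 -0.021  0.06 ]
{'vertical_fov': 65.70646984690485, 'cx': 324.28504519405374, 'cy': 200.68095114417588, 'R': array([[ 0.99536113, -0.09619716, -0.00152346],
       [-0.09192096, -0.95555133,  0.2801289 ],
       [-0.02840335, -0.27868938, -0.95996119]]), 't': array([-0.52890393,  0.03812755,  0.2871516 ])}
```

View pics/w1.png

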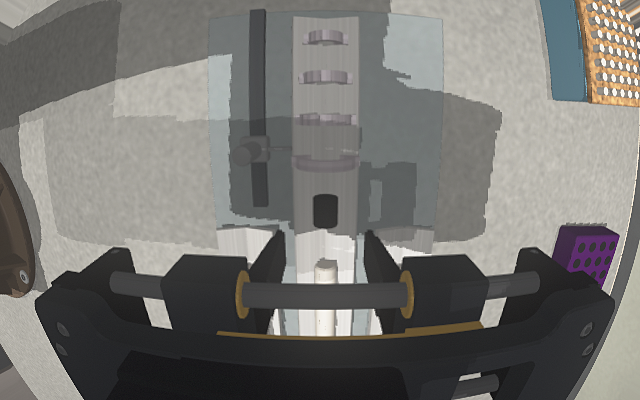

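The wrist view shows the stopper at (325,211), ring 1 at about (325,160), the middle tube's nose at (325,265), and the knob top near (238,151).

Run:
```python
from h import *
p=np.load("w1.npy",allow_pickle=True).item()
for n,u,v,z in [("stop far",325,195,.0335),("stop near",325,227,.0335),("stopL",313,211,.0285),("stopR",338,211,.0285),("nose",326,263,.03),("baseL",208,17,.01),("baseR",443,17,.01),("trFarL",294,17,.023),("trFarR",360,17,.023),("r1topface",326,155,.053),("r4top",325,32,.035),("knobtop",238,151,.068)]:
    w=at(p,u,v,z,True);print(n,w.round(4),(RG.T@(w[:2]-O)).round(4))
```

```text
stop far [0.5323 0.0031 0.0335] [0.0015 0.0346]
stop near [ 0.5298 -0.0232  0.0335] [0.0016 0.0082]
stopL [ 0.5213 -0.0105  0.0285] [-0.0081  0.02  ]
stopR [ 0.5412 -0.0125  0.0285] [0.012 0.02 ]
nose [ 0.5273 -0.0574  0.03  ] [ 0.0025 -0.0261]
baseL [0.4476 0.1637 0.01  ] [-0.0982  0.1863]
baseR [0.6472 0.1446 0.01  ] [0.1023 0.1866]
trFarL [0.5219 0.145  0.023 ] [-0.0225  0.1749]
trFarR [0.5727 0.1403 0.023 ] [0.0286 0.175 ]
r1topface [0.5362 0.0366 0.053 ] [0.0022 0.0684]
r4top [0.5442 0.1264 0.035 ] [0.0015 0.1585]
knobtop [0.4795 0.0476 0.068 ] [-0.0552  0.0738]
```

>>> arm_command:
  rows: [0,0.01,0.4,0,0,0,0.4,0,0,0.4,0,0,0,0.4,0,0,0.3,0,0,0,0.4,0,0,0.15,0,0,0,0.4,0,0,0.07,0,0,0,0.4,0,0,0.03,0,0,0,0.4,0,0,0,0,0,0,0.4]
  newtons: 12

```text
time: 3.95
tcp_pos: [0.5312, -0.0102, 0.1053]
tool_rot: [180.0, -0.0, 84.5]
wrist_force: [0.2, -0.2, 0.2]
finger_gap: 0.0381
grip_force: 0.0
```

```bash
sed -i 's/O=np.array(\[.5274,-.0312\])/O=np.array([.5290,-.0303])/' h.py; python3 -c "
from h import *
go(0,.0195,.0245)"
```

```text
t 3.95 gauge xy [0.0003 0.0202] tipz 0.0273 rot [179.96  -0.    84.52] F [ 0.17 -0.19  0.17] gap 0.038097267810793034
shift units [-0.014 -0.006  0.055]
```

>>> arm_command:
  rows: [-0.02,0,0,0,0,0,0.26,0,0,0.03,0,0,0,0.26,0,0,0.03,0,0,0,0.26,0,0,0,0,0,0,0,0,0,0,0,0,0,0,0,0,0,0,0,0,0,0,0,0,0,0,0,0,0,0,0,0,0,0,0]

```text
time: 4.75
tcp_pos: [0.5311, -0.0115, 0.1017]
tool_rot: [180.0, -0.0, 84.5]
wrist_force: [-0.8, -1.1, -1.1]
finger_gap: 0.0197
grip_force: 12.0
```

```bash
python3 -c "
from h import *
go(0,.0195,.0235)"
```

```text
t 4.75 gauge xy [0.0002 0.0189] tipz 0.0237 rot [180.    -0.    84.49] F [-0.79 -1.1  -1.12] gap 0.01971098980034296
shift units [ 0.011 -0.005  0.005]
```

Gripped: the gap is 19.7 mm. I'll lift and work out the way to the dish.

>>> arm_command:
  rows: [0,0,-0.2,0,0,0,0,0,0,-0.6,0,0,0,0,0,0,-0.6,0,0,0,0,0,0,-0.2,0,0,0,0,0,0,0,0,0,0,0]

```text
time: 5.25
tcp_pos: [0.5314, -0.0115, 0.1833]
tool_rot: [179.8, 0.0, 84.5]
wrist_force: [0.6, -0.1, -0.3]
finger_gap: 0.0193
grip_force: 12.0
```

Run:
```python
from h import *
im=cv2.imread("pics/top0.png");p=cam("top")
# rim ellipse center by hand-segmentation: lighter/pinkish dish
hsv=cv2.cvtColor(im,cv2.COLOR_BGR2HSV)[185:235,160:215].astype(int);b=im[185:235,160:215].astype(int)
m=(b[...,0]-b[...,1]>0);ys,xs=np.nonzero(m);print(m.sum(),xs.min()+160,xs.max()+160,ys.min()+185,ys.max()+185)
print(at(p,(xs.min()+xs.max())/2+160,(ys.min()+ys.max())/2+185,.02))
go(0,0,.05,world=at(p,188,210,.02)[:2])
```

```text
125 170 203 193 225
[0.50902028 0.34131278 0.02      ]
t 5.25 gauge xy [0.0006 0.0189] tipz 0.1053 rot [179.82   0.    84.49] F [ 0.58 -0.08 -0.27] gap 0.019309371500204158
shift units [ 6.883 -1.169  1.101]
```

>>> arm_command:
  rows: [0.3,-0.06,0,0,0,0,0,0.6,-0.1,0,0,0,0,0,0.7,-0.12,0,0,0,0,0,0.7,-0.12,0,0,0,0,0,0.7,-0.12,0,0,0,0,0,0.7,-0.12,0,0,0,0,0,0.7,-0.12,0,0,0,0,0,0.7,-0.12,0,0,0,0,0,0.7,-0.12,0,0,0,0,0,0.6,-0.1,0,0,0,0,0,0.4,-0.07,0.2,0,0,0,0,0.1,-0.02,0.4,0,0,0,0,0,0,0.4,0,0,0,0,0,0,0,0,0,0,0]

```text
time: 6.65
tcp_pos: [0.503, 0.3379, 0.1281]
tool_rot: [-179.7, 0.2, 84.5]
wrist_force: [-0.2, 0.1, -0.6]
finger_gap: 0.0196
grip_force: 12.0
```

Run:
```python
from h import *
go(0,0,.014,world=(.5075,.3385))
im=manip.snapshot("wrist");im2=manip.snapshot("scene");cv2.imwrite("pics/d1.png",np.hstack([cv2.resize(im[150:400,150:500],(420,300)),cv2.resize(im2[180:310,400:560],(370,300))]))
```

```text
t 6.65 gauge xy [-0.0614  0.364 ] tipz 0.0501 rot [-179.69    0.2    84.54] F [-0.24  0.09 -0.63] gap 0.01957435926539543
shift units [0.023 0.093 0.721]
```

View pics/d1.png

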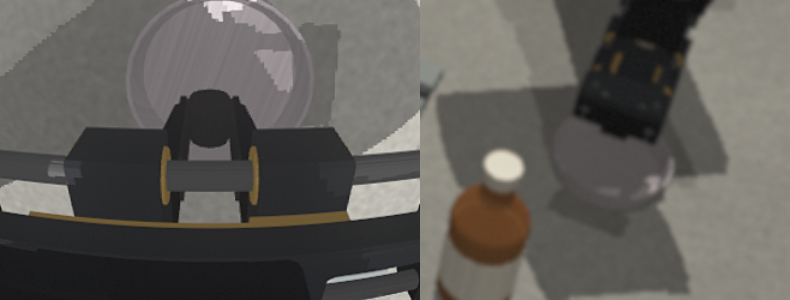

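The stopper is held above the dish. In the left half, the stopper is at (210,118) and the dish centre is at about (220,80). I'll lower it and release.

>>> arm_command:
  rows: [0.02,0.08,0.3,0,0,0,0,0,0,0.25,0,0,0,0,0,0,0.12,0,0,0,0,0,0,0.05,0,0,0,0,0,0,0,0,0,0,0,0,0,0,0,0,0,0.3,0,0,0,0,0,0,0.35,0,0,0,0,0,0,0.35,0,0,-0.2,0,0,0,0.35,0,0,-0.5,0,0,0,0.35,0,0,-0.7,0,0,0,0.35,0,0,-0.4,0,0,0,0.35,0,0,0,0,0,0,0]

```text
time: 8.05
tcp_pos: [0.5098, 0.3387, 0.1895]
tool_rot: [179.7, -0.2, 84.5]
wrist_force: [0.2, -0.2, 0.0]
finger_gap: 0.0291
grip_force: 0.0
```

Run:
```python
from h import *
go(0,-.175,.09)
im=manip.snapshot("wrist");cv2.imwrite("pics/d2.png",im[100:400,120:520])
```

```text
t 8.05 gauge xy [-0.0546  0.3654] tipz 0.1115 rot [179.73  -0.18  84.49] F [ 0.15 -0.21  0.02] gap 0.0291287964531376
shift units [-10.811   1.086   0.401]
```

View pics/d2.png

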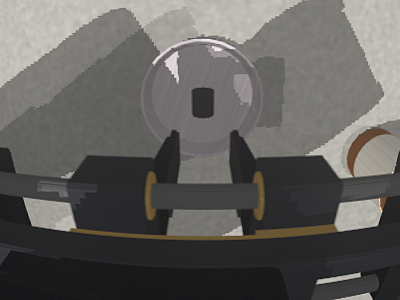

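The stopper lies in the dish at crop (203,102). Next I'll go behind the tube's cap with the gripper shut.

>>> arm_command:
  rows: [-0.3,0.03,0,0,0,0,0,-0.6,0.06,0,0,0,0,0,-0.72,0.07,0,0,0,0,0,-0.72,0.07,0,0,0,0,0,-0.72,0.07,0,0,0,0,0,-0.72,0.07,0,0,0,0,0,-0.72,0.07,0,0,0,0,0,-0.72,0.07,0,0,0,0,0,-0.72,0.07,0,0,0,0,0,-0.72,0.07,0,0,0,0,0,-0.72,0.07,0,0,0,0,0,-0.72,0.07,0,0,0,0,0,-0.72,0.07,0,0,0,0,0,-0.72,0.07,0,0,0,0,0,-0.72,0.07,0,0,0,0,0,-0.6,0.08,0,0,0,0,0,-0.15,0.03,0,0,0,0,0,0,0,0,0,0,0,0]

```text
time: 9.9
tcp_pos: [0.5105, -0.216, 0.1848]
tool_rot: [-179.9, -0.0, 84.4]
wrist_force: [-0.1, 0.9, -0.5]
finger_gap: 0.001
grip_force: 0.0
```

Run:
```python
from h import *
go(0,-.185,.022)
im=manip.snapshot("top");cv2.imwrite("pics/t2.png",cv2.resize(im[150:270,230:410],None,fx=4,fy=4))
```

```text
t 9.9 gauge xy [-0.0005 -0.1866] tipz 0.1068 rot [-1.7991e+02 -5.0000e-02  8.4370e+01] F [-0.07  0.85 -0.47] gap 0.0009881262899534738
shift units [0.03  0.012 1.695]
```

View pics/t2.png

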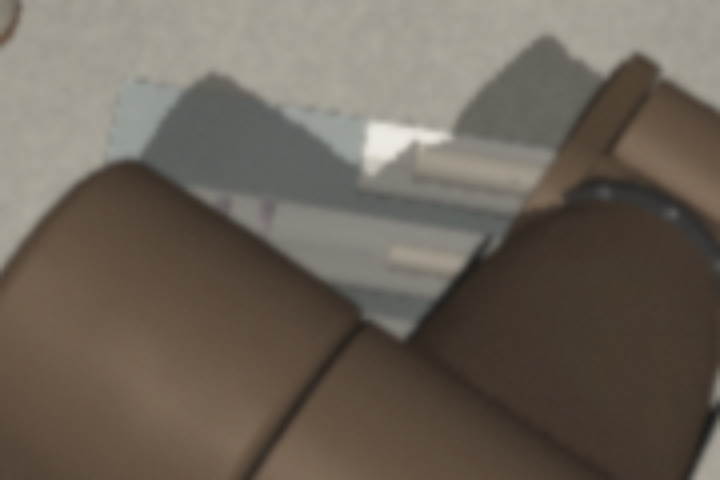

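The arm hides the cap, but the tube's nose shows at (390,255), unmoved. I'll lower the fingers behind the cap.

>>> arm_command:
  rows: [0,0.01,0.3,0,0,0,0,0,0,0.5,0,0,0,0,0,0,0.5,0,0,0,0,0,0,0.25,0,0,0,0,0,0,0.1,0,0,0,0,0,0,0.04,0,0,0,0,0,0,0,0,0,0,0]

```text
time: 10.65
tcp_pos: [0.5121, -0.2149, 0.1017]
tool_rot: [180.0, 0.0, 84.5]
wrist_force: [0.1, -0.2, 0.5]
finger_gap: 0.0002
grip_force: 0.0
```

Run:
```python
from h import *
go(0,.0,.022)
```

```text
t 10.65 gauge xy [ 0.001  -0.1854] tipz 0.0237 rot [1.7997e+02 1.0000e-02 8.4510e+01] F [ 0.06 -0.17  0.5 ] gap 0.00023181616381975735
shift units [ 3.708 -0.018  0.034]
```

>>> arm_command:
  rows: [0.08,-0.01,0.02,0,0,0,0,0.08,0,0,0,0,0,0,0.08,0,0,0,0,0,0,0.08,0,0,0,0,0,0,0.08,0,0,0,0,0,0,0.1,0,0,0,0,0,0,0.12,0,0,0,0,0,0,0.15,0,0,0,0,0,0,0.15,0,0,0,0,0,0,0.15,0,0,0,0,0,0,0.15,0,0,0,0,0,0,0.15,0,0,0,0,0,0,0.15,0,0,0,0,0,0,0.15,0,0,0,0,0,0,0.15,0,0,0,0,0,0,0.15,0,0,0,0,0,0,0.15,0,0,0,0,0,0,0.12,0,0,0,0,0,0,0.08,0,0,0,0,0,0,0,0,0,0,0,0,0]

```text
time: 12.65
tcp_pos: [0.5226, -0.0991, 0.1002]
tool_rot: [-180.0, -0.0, 84.5]
wrist_force: [-0.1, -0.6, 0.2]
finger_gap: 0.0005
grip_force: 0.0
```

Run:
```python
from h import *
go(0,.012,.0227)
im=manip.snapshot("wrist");cv2.imwrite("pics/w3.png",im)
```

```text
t 12.65 gauge xy [ 0.0002 -0.0691] tipz 0.0222 rot [-1.7999e+02 -1.0000e-02  8.4520e+01] F [-0.08 -0.62  0.22] gap 0.00047486197546629864
shift units [ 1.621 -0.003 -0.01 ]
```

View pics/w3.png

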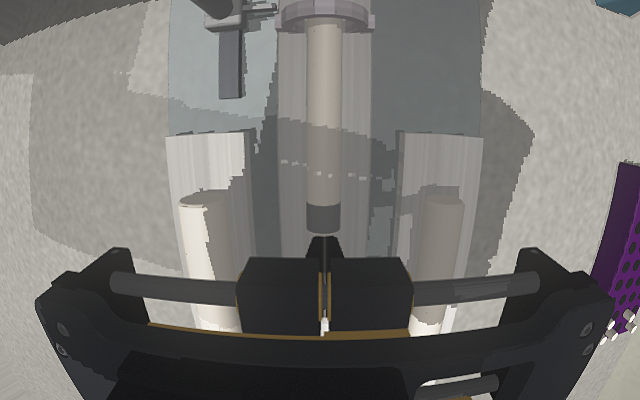

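The tube is being pushed squarely, with its cap at (322,218), and its nose is entering ring 1. I'll continue.

>>> arm_command:
  rows: [0.08,0,0,0,0,0,0,0.1,0,0,0,0,0,0,0.1,0,0,0,0,0,0,0.1,0,0,0,0,0,0,0.1,0,0,0,0,0,0,0.1,0,0,0,0,0,0,0.1,0,0,0,0,0,0,0.1,0,0,0,0,0,0,0.1,0,0,0,0,0,0,0.1,0,0,0,0,0,0,0.1,0,0,0,0,0,0,0.08,0,0,0,0,0,0,0.06,0,0,0,0,0,0,0.04,0,0,0,0,0,0,0,0,0,0,0,0,0]

```text
time: 14.2
tcp_pos: [0.5286, -0.0367, 0.1002]
tool_rot: [-180.0, -0.0, 84.5]
wrist_force: [0.2, 0.2, 0.1]
finger_gap: 0.0006
grip_force: 0.0
```

Run:
```python
from h import *
go(0,.012,.0227)
```

```text
t 14.2 gauge xy [ 0.0002 -0.0064] tipz 0.0222 rot [-1.80e+02 -1.00e-02  8.45e+01] F [0.17 0.19 0.14] gap 0.0006400373346471127
shift units [ 0.367 -0.004 -0.01 ]
```

>>> arm_command:
  rows: [0.03,0,0,0,0,0,0,0.03,0,0,0,0,0,0,0.03,0,0,0,0,0,0,0.03,0,0,0,0,0,0,0.03,0,0,0,0,0,0,0.03,0,0,0,0,0,0,0.03,0,0,0,0,0,0,0.02,0,0,0,0,0,0,0.02,0,0,0,0,0,0,0.02,0,0,0,0,0,0,0,0,0,0,0,0,0]

```text
time: 15.3
tcp_pos: [0.5299, -0.0233, 0.1002]
tool_rot: [180.0, -0.0, 84.5]
wrist_force: [0.2, -0.3, -1.1]
finger_gap: 0.0008
grip_force: 0.0
```

>>> arm_command:
  rows: [0.02,0,0,0,0,0,0,0.02,0,0,0,0,0,0,0,0,0,0,0,0,0]

```text
time: 15.6
tcp_pos: [0.5301, -0.0213, 0.1002]
tool_rot: [180.0, -0.0, 84.5]
wrist_force: [1.1, 0.5, -0.0]
finger_gap: 0.0011
grip_force: 0.0
```

>>> arm_command:
  rows: [0.02,0,0,0,0,0,0,0.02,0,0,0,0,0,0,0,0,0,0,0,0,0]

```text
time: 15.9
tcp_pos: [0.5304, -0.0197, 0.1002]
tool_rot: [180.0, 0.0, 84.5]
wrist_force: [-0.3, -4.5, -0.6]
finger_gap: 0.0004
grip_force: 2.0
```

>>> arm_command:
  rows: [0.02,0,0,0,0,0,0,0,0,0,0,0,0,0]

```text
time: 16.1
tcp_pos: [0.5305, -0.0194, 0.1003]
tool_rot: [180.0, 0.1, 84.5]
wrist_force: [-0.5, -12.6, -0.3]
finger_gap: 0.0009
grip_force: 6.0
```

>>> arm_command:
  rows: [0.02,0,0,0,0,0,0,0,0,0,0,0,0,0]

```text
time: 16.3
tcp_pos: [0.5307, -0.0191, 0.1003]
tool_rot: [180.0, 0.1, 84.5]
wrist_force: [-1.7, -19.9, -0.7]
finger_gap: 0.0006
grip_force: 9.8
```

It has stopped against ring 4: force is rising with no travel, and the nose is at about y = 0.151. I'll back off, rise, and go to a viewpoint near the pointer.

>>> arm_command:
  rows: [-0.04,0,0,0,0,0,0,-0.06,0,0,0,0,0,0,-0.15,0,0,0,0,0,0,-0.3,0,0,0,0,0,0,0,0,-0.3,0,0,0,0.1,0,0,-0.6,0,0,0,0.2,0,0,-0.6,0,0,0,0.3,0.2,-0.3,-0.3,0,0,0,0.35,0.5,-0.4,0,0,0,0,0.35,0.5,-0.4,0,0,0,0,0.35,0,0,0,0,0,0,0.35]

```text
time: 17.4
tcp_pos: [0.4768, 0.0214, 0.1904]
tool_rot: [-179.9, -0.0, 84.6]
wrist_force: [-0.9, -0.0, -0.6]
finger_gap: 0.033
grip_force: 0.0
```

Run:
```python
from h import *
go(-.055,.073,.042)
p=cam("wrist");im=manip.snapshot("wrist");cv2.imwrite("pics/w4.png",im);np.save("w4.npy",p,allow_pickle=True)
```

```text
t 17.4 gauge xy [-0.0569  0.0465] tipz 0.1124 rot [-1.7992e+02 -2.0000e-02  8.4580e+01] F [-0.85 -0.02 -0.58] gap 0.032985101628310615
shift units [0.53  0.041 1.409]
```

View pics/w4.png

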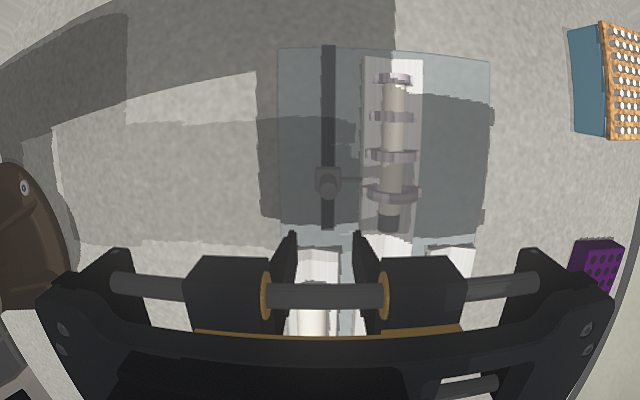

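The tube's nose reaches ring 4 at (393,80) and its cap is at (390,222). The knob top is at (328,188).

Run:
```python
from h import *
p=np.load("w4.npy",allow_pickle=True).item()
for n,u,v,z in [("knobtop",328,188,.068),("baseL",278,48,.01),("baseR",490,61,.01),("cap",389,231,.026),("r4",393,76,.035),("r1 top",392,190,.053)]:
    w=at(p,u,v,z,True);print(n,w.round(4),(RG.T@(w[:2]-O)).round(4))
im=cv2.imread("pics/w4.png");cv2.imwrite("pics/w4c.png",cv2.resize(im[40:250,260:500],None,fx=3,fy=2.8,interpolation=cv2.INTER_CUBIC)[:600])
```

```text
knobtop [0.4819 0.0457 0.068 ] [-0.0542  0.0711]
baseL [0.4494 0.1617 0.01  ] [-0.0977  0.1835]
baseR [0.6474 0.1433 0.01  ] [0.1011 0.1842]
cap [ 0.533  -0.0098  0.026 ] [0.002  0.0208]
r4 [0.5418 0.1251 0.035 ] [-0.0022  0.1559]
r1 top [0.5314 0.0358 0.053 ] [-0.004   0.0661]
```

View pics/w4c.png

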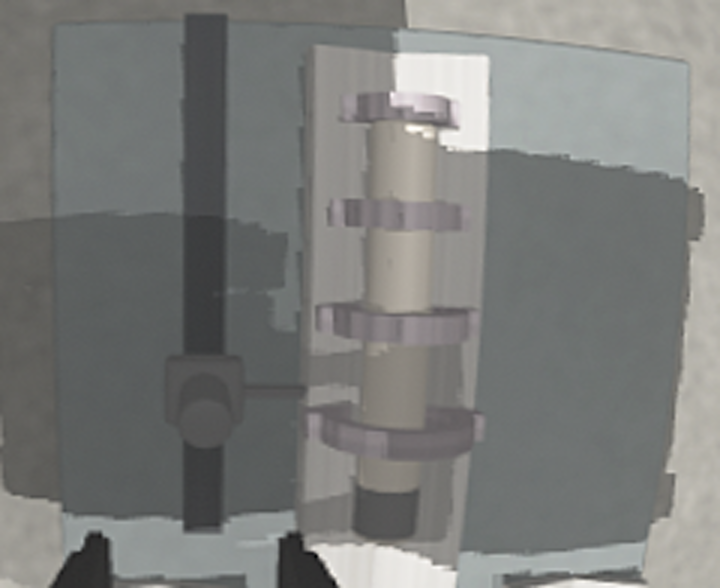

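>>> arm_command:
  rows: [0.24,0.02,0,0,0,0,0.3,0.24,0.02,0,0,0,0,0.3,0,0,0.2,0,0,0,0.3,0,0,0.5,0,0,0,0.3,0,0,0.4,0,0,0,0.3,0,0,0.2,0,0,0,0.3,0,0,0.08,0,0,0,0.3,0,0,0,0,0,0,0.3,0,0,0,0,0,0,0,0,0,0,0,0,0,0,0,0,0,0,0,0,0,0,0,0,0,0,0,0]
  newtons: 20

```text
time: 18.65
tcp_pos: [0.4816, 0.044, 0.1217]
tool_rot: [-179.8, 0.0, 84.5]
wrist_force: [-8.4, 0.4, 6.8]
finger_gap: 0.0133
grip_force: 20.0
```

Run:
```python
from h import *
go(-.055,.156,.042)
```

```text
t 18.65 gauge xy [-0.0543  0.0694] tipz 0.0437 rot [-179.81    0.     84.5 ] F [-8.43  0.43  6.82] gap 0.013312060386052439
shift units [ 1.732 -0.012  0.034]
```

>>> arm_command:
  rows: [0.04,-0.015,0,0,0,0,0,0.08,0,0,0,0,0,0,0.14,0,0,0,0,0,0,0.16,0,0,0,0,0,0,0.16,0,0,0,0,0,0,0.16,0,0,0,0,0,0,0.16,0,0,0,0,0,0,0.16,0,0,0,0,0,0,0.16,0,0,0,0,0,0,0.16,0,0,0,0,0,0,0.16,0,0,0,0,0,0,0.1,0,0,0,0,0,0,0.06,0,0,0,0,0,0,0.02,0,0,0,0,0,0,0,0,0,0,0,0,0]

```text
time: 20.15
tcp_pos: [0.4899, 0.1298, 0.1217]
tool_rot: [-179.9, 0.0, 84.5]
wrist_force: [-5.1, 1.8, 5.1]
finger_gap: 0.0134
grip_force: 20.0
```

Run:
```python
from h import *
go(-.055,.156,.042)
```

```text
t 20.15 gauge xy [-0.0543  0.1555] tipz 0.0437 rot [-1.7993e+02  1.0000e-02  8.4510e+01] F [-5.06  1.84  5.14] gap 0.013424910077846621
shift units [ 0.009 -0.013  0.034]
```

Release, rise and move back to look.

>>> arm_command:
  rows: [0,0,0,0,0,0,0.3,0,0,0,0,0,0,0.3,0,0,0,0,0,0,0.3,0,0,-0.3,0,0,0,0.3,0,0,-0.6,0,0,0,0.3,0,0,-0.5,0,0,0,0.3,-0.4,0.1,0,0,0,0,0.3,-0.7,0.2,0,0,0,0,0.3,-0.7,0.2,0,0,0,0,0.3,-0.3,0.1,0,0,0,0,0.3,0,0,0,0,0,0,0.3]

```text
time: 21.25
tcp_pos: [0.5109, 0.0206, 0.1912]
tool_rot: [180.0, -0.0, 84.3]
wrist_force: [-0.7, -0.1, 0.5]
finger_gap: 0.0285
grip_force: 0.0
```

Run:
```python
from h import *
go(-.055,.156,.042)
p=cam("wrist");im=manip.snapshot("wrist");np.save("w5.npy",p,allow_pickle=True);cv2.imwrite("pics/w5.png",im)
cv2.imwrite("pics/w5c.png",cv2.resize(im[60:250,210:470],(780,570),interpolation=cv2.INTER_CUBIC))
```

```text
t 21.25 gauge xy [-0.0229  0.049 ] tipz 0.1132 rot [179.97  -0.    84.33] F [-0.69 -0.12  0.51] gap 0.028460169027844123
shift units [ 2.139 -0.648  1.425]
```

View pics/w5c.png

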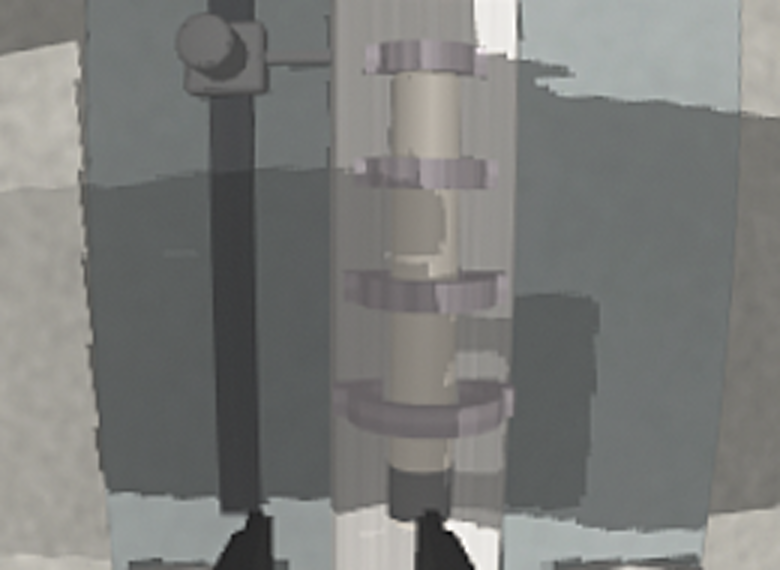

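Run:
```python
from h import *
p=np.load("w5.npy",allow_pickle=True).item()
for n,u,v,z in [("knobtop",204,44,.068),("needle z28",300,62,.028),("needle z22",300,62,.022),("carr near",225,84,.032),("carr far",262,22,.032),("r4 side far",373,46,.027),("r4 side near",373,72,.027),("r4 topfar",420,39,.035),("r1 topfar",425,383,.053),("r2topfar",425,272,.047),("r3topfar",425,157,.041),("base corner none",740,100,.01),("cap",420,520,.025)]:
    w=at(p,u/3+210-.3,v/3+60-.3,z,True);print(n,(RG.T@(w[:2]-O)).round(4))
im=cv2.imread("pics/w5.png");cv2.imwrite("pics/w5d.png",cv2.resize(im[55:100,260:380],None,fx=6.5,fy=6.5,interpolation=cv2.INTER_CUBIC))
```

```text
knobtop [-0.0545  0.1546]
needle z28 [-0.0342  0.154 ]
needle z22 [-0.0345  0.1546]
carr near [-0.0542  0.148 ]
carr far [-0.0442  0.1648]
r4 side far [-0.0144  0.1585]
r4 side near [-0.0144  0.1512]
r4 topfar [-0.0023  0.1596]
r1 topfar [-0.0017  0.0701]
r2topfar [-0.0016  0.0981]
r3topfar [-0.0014  0.1277]
base corner none [0.0998 0.1504]
cap [0.0004 0.0207]
```

View pics/w5d.png

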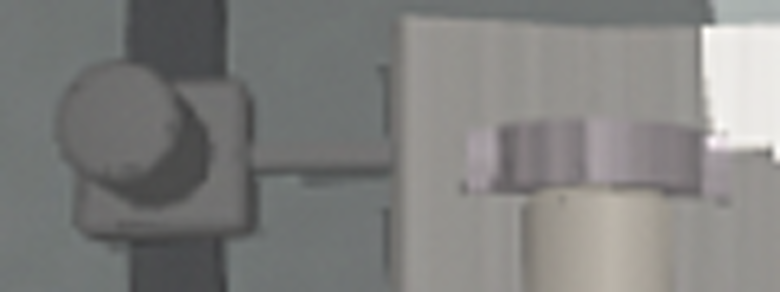

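The needle lines up with the mid-plane of ring 4 to within about 1 mm (needle row about 159, ring mid row about 155–160). The tube is still against ring 4, and the gripper is clear of everything.

```bash
python3 -c "
from bench import manip
print(manip.sign_off())"
```

```text
the job is handed in; nothing more can be done
None
```

The job is done and handed in after about 21 s: the stopper is in the dish, the small tube (the one in the middle trough) is stopped at ring 4 and left there, and the pointer is within about 1 mm of ring 4's mid-plane.

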